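# Set each bung in its own stave

### The job

Take the stack of four oak bungs apart and set each one upright, foot down, in the bung hole it was turned for: the smallest bung in the smallest hole and so on up to the largest, each resting on the floor of its hole and let go. Leave the hammer and the rivet tin where they are.

Things in the scene. Friction and masses are not known exactly. Their poses are not given: they have to be found in the camera images.
- bung_small_c (a point): The smallest bung: a turned pale-oak plug, 28 mm across the top tapering to 22 mm at the foot, 42 mm high, loose. The point is its centre, half-way up (21 mm above the foot); z is its axis, up. At the start it is the top of the upright stack of four.
- bung_medium_c (a point): The second smallest bung: a turned pale-oak plug, 40 mm across the top tapering to 34 mm at the foot, 42 mm high, loose. The point is its centre, half-way up (21 mm above the foot); z is its axis, up. At the start it is second from the top of the upright stack of four.
- bung_large_c (a point): The second largest bung: a turned pale-oak plug, 52 mm across the top tapering to 46 mm at the foot, 42 mm high, loose. The point is its centre, half-way up (21 mm above the foot); z is its axis, up. At the start it is third from the top of the upright stack of four.
- bung_huge_c (a point): The largest bung: a turned pale-oak plug, 64 mm across the top tapering to 58 mm at the foot, 42 mm high, loose. The point is its centre, half-way up (21 mm above the foot); z is its axis, up. At the start it is the bottom, standing on the bench, of the upright stack of four.
- hole_small (a point): The smallest bung hole: round, 32 mm wide, 14 mm deep with a flat dark floor, bored in the middle of its own brown oak stave piece (86 x 120 mm, 26 mm high with its packing board, fixed to the bench). The point is the centre of the hole's mouth, level with the stave's top face; z up, y along the stave's 120 mm length. Its own bung stands 28 mm proud of the stave when fully down (bung centre 7 mm above this point).
- hole_medium (a point): The second smallest bung hole: round, 44 mm wide, 14 mm deep with a flat dark floor, bored in the middle of its own brown oak stave piece (86 x 120 mm, 26 mm high with its packing board, fixed to the bench). The point is the centre of the hole's mouth, level with the stave's top face; z up, y along the stave's 120 mm length. Its own bung stands 28 mm proud of the stave when fully down (bung centre 7 mm above this point).
- hole_large (a point): The second largest bung hole: round, 56 mm wide, 14 mm deep with a flat dark floor, bored in the middle of its own brown oak stave piece (86 x 120 mm, 26 mm high with its packing board, fixed to the bench). The point is the centre of the hole's mouth, level with the stave's top face; z up, y along the stave's 120 mm length. Its own bung stands 28 mm proud of the stave when fully down (bung centre 7 mm above this point).
- hole_huge (a point): The largest bung hole: round, 68 mm wide, 14 mm deep with a flat dark floor, bored in the middle of its own brown oak stave piece (86 x 120 mm, 26 mm high with its packing board, fixed to the bench). The point is the centre of the hole's mouth, level with the stave's top face; z up, y along the stave's 120 mm length. Its own bung stands 28 mm proud of the stave when fully down (bung centre 7 mm above this point).
- hammer_c (a point): Bystander, loose: a cooper's hammer lying flat, wooden handle 24 mm thick along its x axis and a dark steel head 85 mm wide at the +x end (27 mm high), 227 mm long overall. The point is the middle of the handle, 13.5 mm above the bench.
- rivet_tin_c (a point): Bystander, loose: a squat round steel tin with dark lid, 50 mm across and 50 mm high. The point is its centre, half-way up.
Not all that is in view belongs to the job. Leave any turquoise look-alike of the part that bears bung_small_c alone.

How it is judged:
By the outcome, as a careful person would: the job done as asked, in the order asked, and still so for the second after the job is handed in, with the robot touching nothing.
It also fails if it takes over 120 s, if anything falls off the work surface, if the arm or the gripper's body presses on something with over 40 N, if the wrist force passes 120 N, or if a joint passes its speed limit or range.

### The arm

A 6-joint arm with a two-finger parallel gripper is mounted at the origin on the work surface. World frame = base frame: x ahead of the robot, y to its left, z up, the work surface at z = 0. Lengths are in m, angles in rad, forces in N, time in s.
With the tool pointing down it reaches from about 0.275 to 0.825 m from the base axis. Payload 5.2 kg.
Tool frame: the origin (TCP) lies at the very end of the fingers, on their centre line; the grasp point (between the pads) lies 19 mm behind it; z points along the fingers, y is the line along which they close (so a half turn about z gives the same grasp; the last joint's range is limited). The gripper opens to 93 mm and grips with 3 to 60 N. Pads are 15 mm wide; open, the fingers measure 128 mm over their backs; the gripper's body (75 mm by 188 mm) begins 65 mm behind the grasp point.
Start: joints at [-1.383, 0.259, 1.535, -0, 1.348, -0.203], TCP at [0.21, -0.509, 0.219] pointing down, gripper open.
Joint ranges: [-3.14, 3.14], [-0.91, 2.08], [0.19, 2.58], [-1.22, 4.36], [0.22, 2.71], [-3.12, 3.12]. Speed limits (rad/s): [2.57, 2.57, 3.14, 3.14, 3.14, 3.14].

### API

Orientations are given as a 3x3 rotation matrix whose columns are the frame's x, y, z axes.
In Python, from workcell import ctrl, imaging, workorder gives the robot as it stands.
- The arm moves only by the shell command python3 -m pendant 'ROWS' [FORCE]. ROWS is JSON, a list of rows, each a list of 7 numbers: the shift along the tool's x, y, z in m, then the turn, a rotation vector about the tool's x, y, z in degrees, then the finger opening in m, from 0 to 0.093. In form: [[dx, dy, dz, wx, wy, wz, claw], ...]. A call has exactly 8 rows; each row shifts and turns the commanded pose from where the row before left it, along the tool's axes as they then stand; what a row does not reach is not made up. A row lasts 1/8 s, in which the tool goes at most 62.5 mm and 10.7 degrees, less where a joint would pass 70% of its speed; a pose out of reach is approached as far as the arm can. A call is refused whole if a number of a shift passes 0.0625 or a number of a turn 10.7, either way. A call with a gripper value outside its range is refused whole. The fingers move at their own pace and stop on an object; FORCE is the grip in N (left out, the last holds). Time passes only in rows, so rows that do not move let the fingers close, or fill a call up. It gives the time, the measured TCP pose, the force, the opening and the grip force at its end, in the units of the state.
- ctrl.get_state(): the state, without advancing time (a new reading comes with each control period).
- imaging.get_image(name): name is "scene" or "top" or "wrist"; returns a dict with "pixels" (480x640x3 uint8, blue, green, red), "intrinsics" (3x3 intrinsics, pixels), "rvec" (rotation vector, rad) and "tvec" (3), from world to camera coordinates, as OpenCV has them. Camera axes: x right, y down, z forward; pixel columns grow to the right and rows downward; lengths in m; the calibration is good to about 2 mm. A picture is of the moment at which its call begins. There is no depth.
- workorder.close_job(): hands the job in; it is judged then, once.
The state is a dict: "time_s": time; "joints": joint angles; "dq": joint speeds; "effort": joint torques, N m; "tcp_pos": TCP position; "tool_rot": TCP orientation; "force": force on the tool from outside, world axes, zero at the start; "torque": the same for the moment, N m; "grip_width": finger opening in m; "finger_force": force on a finger pad.
Only numpy, scipy, OpenCV 4.12 (cv2) and the standard library are available. Lean on these libraries where they do the work, as an engineer would, in place of code of your own. Each camera call takes 0.05 s, during which the arm holds its last target. There are 200 camera calls.

## Working session

There is one attempt and no reset: what is moved stays moved. The work goes in short steps, Python scripts to look and compute and a shell command to move; the robot and the scene stay as the last step left them, time stands still between calls to the robot, and variables do not carry over. Pictures are saved under pics/ and viewed, at most 14 in all, crops included, and the job is handed in when it is done.

```bash
mkdir -p pics; ls; cat > h.py <<'E'
import numpy as np, cv2
from workcell import ctrl, imaging, workorder
def grab(n,f=None):
    d=imaging.get_image(n)
    if f: cv2.imwrite('pics/'+f,d['pixels'])
    np.savez('/tmp/'+n+'.npz',**{k:np.array(d[k]) for k in d}); return d
def ray(d,u,v):
    R=cv2.Rodrigues(np.array(d['rvec'],float))[0];t=np.array(d['tvec'],float).ravel()
    K=np.array(d['intrinsics'],float)
    return -R.T@t, R.T@np.linalg.inv(K)@np.array([u,v,1.])
def onz(d,u,v,z):
    c,r=ray(d,u,v); return c+r*(z-c[2])/r[2]
def proj(d,p):
    return cv2.projectPoints(np.array([p],float),np.array(d['rvec'],float),np.array(d['tvec'],float),np.array(d['intrinsics'],float),None)[0].ravel()
E
python3 - <<'E'
from h import *
for n in('scene','top','wrist'):
    d=grab(n,n+'0.png'); print(n,ray(d,320,240)[0].round(3),d['intrinsics'][0][0])
print(ctrl.get_state())
E
```

```text
pics
scene [0.928 0.426 0.755] 492.41978147597615
top [ 0.457 -0.012  0.936] 513.3641556166801
wrist [ 0.276 -0.48   0.384] 431.2945379257341
{'time_s': 0.15, 'joints': array([-1.38281211e+00,  2.59170687e-01,  1.53579370e+00,  2.10609510e-06,
        1.34801495e+00, -2.02777874e-01]), 'dq': array([ 0.00182289, -0.00135294, -0.00368452, -0.000838  ,  0.00028542,
       -0.00064214]), 'effort': array([ 1.36242477e-03, -4.37645102e+01, -2.84233993e+01,  7.20192888e-02,
        3.80871550e-02, -9.72197495e-05]), 'tcp_pos': array([ 0.20944729, -0.50811859,  0.21802658]), 'tool_rot': array([[ 9.24619269e-01,  3.80892560e-01, -2.57124722e-04],
       [ 3.80892542e-01, -9.24618307e-01,  1.36264099e-03],
       [ 2.81277590e-04, -1.35786101e-03, -9.99999039e-01]]), 'force': array([-0.45186421, -0.2076466 , -0.5132587 ]), 'torque': array([0.04723959, 0.01801818, 0.04308124]), 'finger_force': 0.0, 'grip_width': 0.093326241529073}
```

View pics/top0.png

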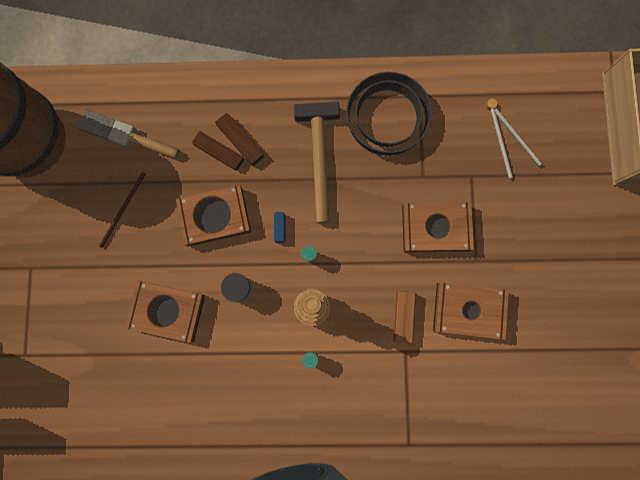

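View pics/scene0.png

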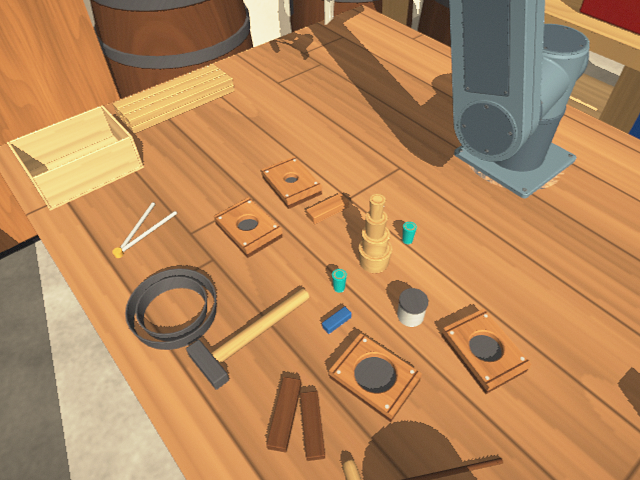

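The top view shows the stack at about (311,308) and the holes at (212,215), (164,311), (438,226) and (471,310). The tin is at (236,288) and the hammer at (320,160). The two turquoise look-alikes, at (309,254) and (310,360), stand apart. The one meant is the pale-oak bung on top of the stack. I'll confirm that in an enlarged crop while I measure.

```bash
python3 - <<'E'
from h import *
d=dict(np.load('/tmp/top.npz')); im=d['pixels']
c=cv2.resize(im[170:380,120:520],None,fx=2,fy=2,interpolation=cv2.INTER_CUBIC)
hsv=cv2.cvtColor(im,cv2.COLOR_BGR2HSV)
for n,(u,v) in dict(A=(212,215),B=(164,311),C=(438,226),D=(471,310)).items():
    s=30; roi=im[v-s:v+s,u-s:u+s].astype(int)
    m=((roi[...,2]-roi[...,0]<25)).astype(np.uint8)   # grey
    nl,l,st,ce=cv2.connectedComponentsWithStats(m); k=l[s,s]
    cs,_=cv2.findContours((l==k).astype(np.uint8),0,1); e=cv2.fitEllipse(max(cs,key=len))
    x=e[0][0]+u-s;y=e[0][1]+v-s
    P=onz(d,x,y,.012); print(n,x,y,e[1],'floor',P.round(4),'mouth',onz(d,x,y,.026).round(4),'dia',np.mean(e[1])*(.936-.012)/513*1000+0)
print('stack top',[(onz(d,311,y,.168)).round(4) for y in (300,308)])
print('tin',onz(d,236,288,.05),'turq',onz(d,309,254,.042),onz(d,310,360,.042),'ham',onz(d,320,170,.02),onz(d,322,220,.02))
a=cv2.resize(im[230:390,270:350],None,fx=4,fy=3.5,interpolation=cv2.INTER_CUBIC)
s=dict(np.load('/tmp/scene.npz'))['pixels']
b=cv2.resize(s[180:320,310:450],(480,560),interpolation=cv2.INTER_CUBIC)
cv2.imwrite('pics/crop1.png',np.hstack([cv2.resize(a,(320,560)),b]))
E
```

```text
A 212.37436485290527 214.8407497406006 (33.370086669921875, 35.76811981201172) floor [0.6451 0.1977 0.012 ] mouth [0.6422 0.1945 0.026 ] dia 62.264817533437274
B 163.83957290649414 310.75047302246094 (28.331398010253906, 30.080717086791992) floor [0.4709 0.2827 0.012 ] mouth [0.4707 0.2782 0.026 ] dia 52.60506271897701
C 437.1392993927002 226.03270149230957 (21.321882247924805, 23.221487045288086) floor [ 0.617  -0.2131  0.012 ] mouth [ 0.6146 -0.2101  0.026 ] dia 40.11508111786424
D 470.5617389678955 310.0740489959717 (15.417518615722656, 16.69072723388672) floor [ 0.4651 -0.2648  0.012 ] mouth [ 0.465 -0.261  0.026] dia 28.916198016607275
stack top [array([0.4816, 0.0126, 0.168 ]), array([0.4698, 0.0128, 0.168 ])]
tin [0.50771549 0.14590711 0.05      ] turq [0.56590688 0.01920478 0.042     ] [0.38403963 0.01953205 0.042     ] ham [ 0.72397552 -0.00203457  0.02      ] [ 0.63032338 -0.00432708  0.02      ]
```

View pics/crop1.png

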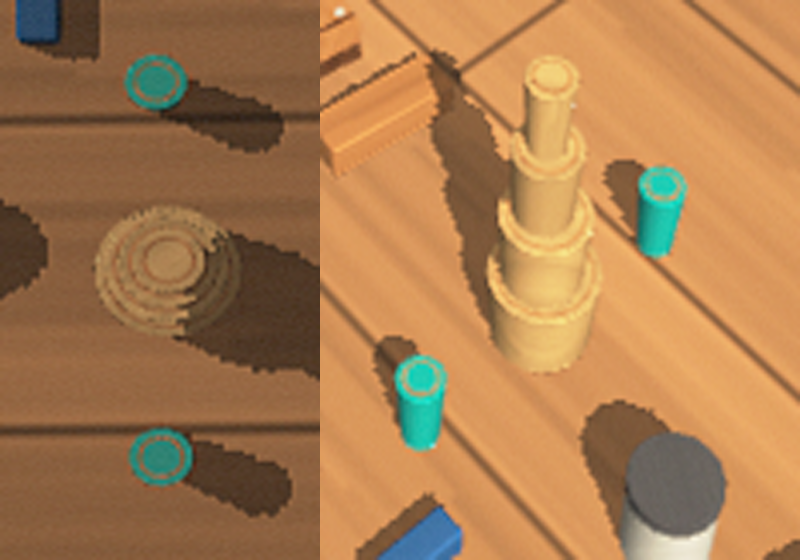

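The crop confirms it: four nested pale-oak bungs form the stack, with the small one on top at top-image pixel (312,305). The two turquoise plugs stand separately. Dark-disc sizes give A (212,215) as huge, B (164,311) as large, C (437,226) as medium and D (471,310) as small. Next I move over the stack.

```bash
python3 -m pendant '[[0,0,0,0,0,7.5,0.093],[0,0,0,0,0,7.5,0.093],[0,0,0,0,0,7.4,0.093],[0.02,-0.04,-0.002,0,0,0,0.093],[0.02,-0.04,-0.002,0,0,0,0.093],[0.02,-0.04,-0.002,0,0,0,0.093],[0.02,-0.04,-0.002,0,0,0,0.093],[0.02,-0.04,-0.002,0,0,0,0.093]]' 20
python3 -m pendant '[[0.02,-0.04,-0.002,0,0,0,0.093],[0.02,-0.04,-0.002,0,0,0,0.093],[0.02,-0.04,-0.002,0,0,0,0.093],[0.02,-0.04,-0.002,0,0,0,0.093],[0.02,-0.04,-0.002,0,0,0,0.093],[0.02,-0.04,0,0,0,0,0.093],[0.02,-0.04,0,0,0,0,0.093],[0.02,-0.04,0,0,0,0,0.093]]'
python3 -m pendant '[[0,0,0,0,0,0,0.093],[0,0,0,0,0,0,0.093],[0,0,0,0,0,0,0.093],[0,0,0,0,0,0,0.093],[0,0,0,0,0,0,0.093],[0,0,0,0,0,0,0.093],[0,0,0,0,0,0,0.093],[0,0,0,0,0,0,0.093]]'
python3 - <<'E'
from h import *
d=grab('wrist','w1.png'); print(ray(d,320,240)); print(ctrl.get_state()['tool_rot'])
print(proj(d,[.472,.013,.168]))
E
```

```text
time_s: 1.15
tcp_pos: [0.3099, -0.3071, 0.2285]
tool_rot: [[1.0, -0.001, -0.0], [-0.001, -1.0, 0.0], [-0.0, -0.0, -1.0]]
force: [0.7, -0.1, -0.5]
grip_width: 0.0929
finger_force: 0.0
time_s: 2.15
tcp_pos: [0.47, 0.0129, 0.2385]
tool_rot: [[1.0, -0.0, -0.0], [-0.0, -1.0, -0.0], [-0.0, 0.0, -1.0]]
force: [0.1, -0.7, 0.1]
grip_width: 0.0932
finger_force: 0.0
time_s: 3.15
tcp_pos: [0.4696, 0.0114, 0.2387]
tool_rot: [[1.0, -0.0, 0.0], [-0.0, -1.0, 0.0], [0.0, -0.0, -1.0]]
force: [-0.3, -1.0, 0.6]
grip_width: 0.0927
finger_force: 0.0
(array([0.54165493, 0.01182704, 0.40483897]), array([-0.24858708, -0.01437224, -0.96870286]))
[[ 9.99999992e-01 -1.24014333e-04  5.27616964e-06]
 [-1.24014519e-04 -9.99999992e-01  3.52881573e-05]
 [ 5.27179336e-06 -3.52888114e-05 -9.99999999e-01]]
[311.76857426 255.03702345]
```

View pics/w1.png

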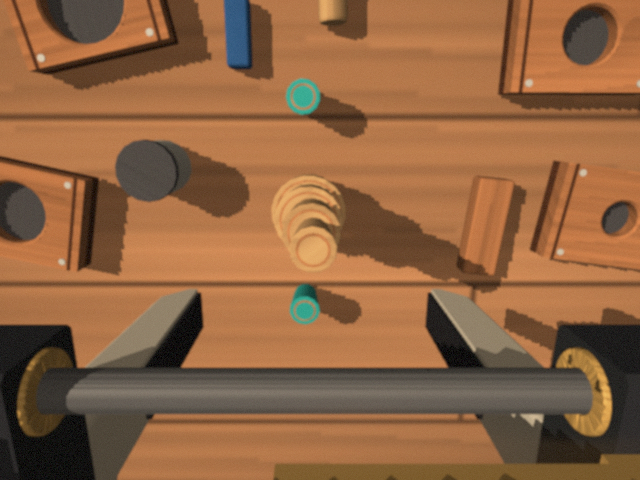

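The wrist view shows the stack's small top disc at about (314,250), a pale ring about 45 px wide. The fingertips at (200,295) and (428,295) straddle it.

```bash
python3 - <<'E'
from h import *
d=dict(np.load('/tmp/wrist.npz')); 
for p,z in (((314.5,249.5),.168),((309,211),.042)): print(onz(d,*p,z).round(4))
t=dict(np.load('/tmp/top.npz')); print(onz(t,312,305,.168).round(4))
# triangulate small-top with the scene view
s=dict(np.load('/tmp/scene.npz')); print(onz(s,310+(551-320)*140/480,180+78/4,.168).round(4))
E
```

```text
[0.4753 0.0114 0.168 ]
[0.4741 0.0159 0.042 ]
[0.4742 0.0112 0.168 ]
[0.4769 0.0141 0.168 ]
```

```bash
python3 -m pendant '[[0.005,0,0.02,0,0,0,0.093],[0,0,0.02,0,0,0,0.093],[0,0,0.02,0,0,0,0.093],[0,0,0.02,0,0,0,0.06],[0,0,0.014,0,0,0,0.05],[0,0,0,0,0,0,0.04],[0,0,0,0,0,0,0.034],[0,0,0,0,0,0,0.03]]' 15
python3 -m pendant '[[0,0,0,0,0,0,0.026],[0,0,0,0,0,0,0.022],[0,0,0,0,0,0,0.015],[0,0,0,0,0,0,0.01],[0,0,0,0,0,0,0.01],[0,0,0,0,0,0,0.01],[0,0,0,0,0,0,0.01],[0,0,0,0,0,0,0.01]]'
python3 - <<'E'
from h import *
d=grab('wrist','w2.png')
E
```

```text
time_s: 4.2
tcp_pos: [0.4752, 0.0113, 0.1455]
tool_rot: [[1.0, -0.0, 0.002], [-0.0, -1.0, -0.0], [0.002, 0.0, -1.0]]
force: [-0.6, -0.4, 0.5]
grip_width: 0.0476
finger_force: 0.0
time_s: 5.2
tcp_pos: [0.4748, 0.0114, 0.1448]
tool_rot: [[1.0, -0.0, 0.0], [-0.0, -1.0, -0.0], [0.0, 0.0, -1.0]]
force: [0.6, 0.1, 2.7]
grip_width: 0.0266
finger_force: 15.0
```

View pics/w2.png

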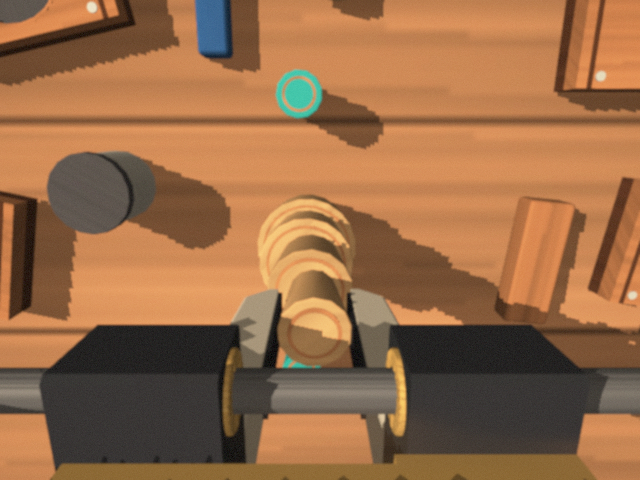

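Small bung gripped cleanly at (315,330); the medium and lower bungs are still stacked behind it. I lift it and move to hole D, stopping 70 mm short so the camera sits above the hole.

```bash
python3 -m pendant '[[0,0,-0.01,0,0,0,0.01],[0,0,-0.02,0,0,0,0.01],[0,0,-0.03,0,0,0,0.01],[0,0,-0.03,0,0,0,0.01],[-0.01,0.03,0,0,0,0,0.01],[-0.01,0.04,0,0,0,0,0.01],[-0.01,0.04,0,0,0,0,0.01],[-0.01,0.04,0,0,0,0,0.01]]'
python3 -m pendant '[[-0.01,0.04,0,0,0,0,0.01],[-0.01,0.04,0,0,0,0,0.01],[-0.01,0.03,0.01,0,0,0,0.01],[0,0.015,0.01,0,0,0,0.01],[0,0,0.01,0,0,0,0.01],[0,0,0,0,0,0,0.01],[0,0,0,0,0,0,0.01],[0,0,0,0,0,0,0.01]]'
cat >> h.py <<'E'
def hole(d,guess,r=.034):
    im=d['pixels'];u,v=map(int,proj(d,guess)); s=int(np.linalg.norm(proj(d,np.array(guess)+[0,r*1.25,0])-proj(d,guess)))
    y0,x0=max(v-s,0),max(u-s,0)
    roi=im[y0:v+s,x0:u+s].astype(int)
    m=(roi[...,2]-roi[...,0]<30).astype(np.uint8)
    nl,l,st,ce=cv2.connectedComponentsWithStats(m); k=1+np.argmax(st[1:,4])
    cs,_=cv2.findContours((l==k).astype(np.uint8),0,1); c=cv2.convexHull(max(cs,key=len)).astype(np.float32)
    e=cv2.fitEllipse(c); px=(e[0][0]+x0,e[0][1]+y0)
    # mean of mouth- and floor-plane solutions (visible dark = overlap of both discs)
    print('px',np.round(px,1),'axes',np.round(e[1],1),'mouth',onz(d,*px,.026).round(4),'floor',onz(d,*px,.012).round(4),'mid',onz(d,*px,.019).round(4))
E
python3 - <<'E'
from h import *
d=grab('wrist','w3.png'); hole(d,[.465,-.263,.026],.016); print(ctrl.get_state()['tcp_pos'],ray(d,0,0)[0])
E
```

```text
time_s: 6.25
tcp_pos: [0.434, -0.1396, 0.235]
tool_rot: [[1.0, 0.0, -0.0], [0.0, -1.0, 0.0], [-0.0, -0.0, -1.0]]
force: [-0.2, -0.5, -0.4]
grip_width: 0.0267
finger_force: 15.0
time_s: 7.25
tcp_pos: [0.4051, -0.263, 0.2051]
tool_rot: [[1.0, 0.001, 0.001], [0.001, -1.0, -0.001], [0.001, 0.001, -1.0]]
force: [0.8, 0.1, 0.0]
grip_width: 0.0263
finger_force: 15.0
px [313.3 145.9] axes [37.8 38.5] mouth [ 0.4644 -0.2623  0.026 ] floor [ 0.4639 -0.2623  0.012 ] mid [ 0.4642 -0.2623  0.019 ]
[ 0.40498083 -0.26315885  0.2051381 ] [ 0.47696721 -0.2624408   0.37136661]
```

View pics/w3.png

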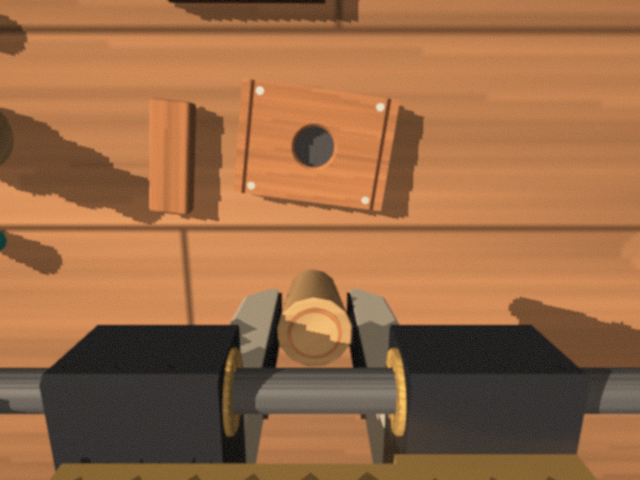

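The hole is at (313,146) and the held bung's top disc at (315,332). I compute the bung-to-hole offset within the same camera.

```bash
python3 - <<'E'
from h import *
d=dict(np.load('/tmp/wrist.npz')); im=d['pixels'].astype(int)
b=onz(d,315,332,.2051+.0237); print(b.round(4), (np.array([.4642,-.2623])-b[:2]).round(4))
im=cv2.resize(d['pixels'][250:400,230:400],None,fx=4,fy=4,interpolation=cv2.INTER_CUBIC);cv2.imwrite('pics/c3.png',im)
E
```

```text
[ 0.4061 -0.263   0.2288] [0.0581 0.0007]
```

View pics/c3.png

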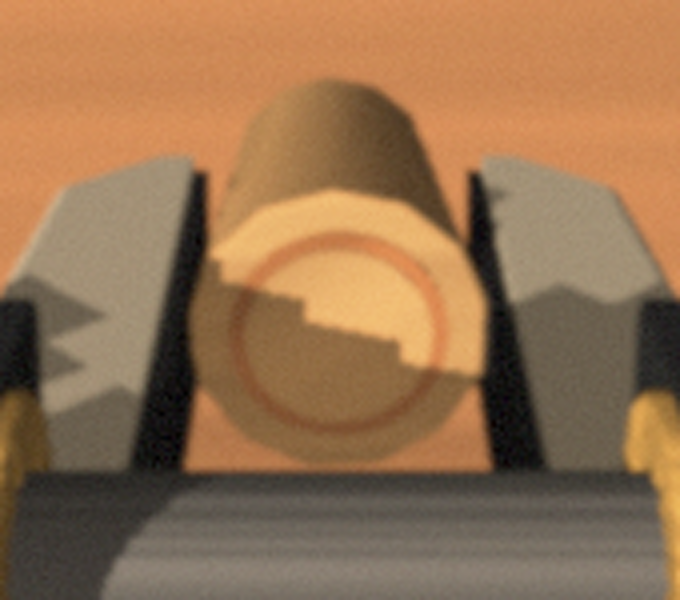

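```bash
python3 -m pendant '[[0.02,0,0.03,0,0,0,0.01],[0.02,0,0.03,0,0,0,0.01],[0.0185,-0.0005,0.03,0,0,0,0.01],[0,0,0.03,0,0,0,0.01],[0,0,0.01,0,0,0,0.01],[0,0,0.01,0,0,0,0.01],[0,0,0.01,0,0,0,0.01],[0,0,0.01,0,0,0,0.01]]'
python3 -m pendant '[[0,0,0.008,0,0,0,0.01],[0,0,0.004,0,0,0,0.01],[0,0,0.001,0,0,0,0.01],[0,0,0,0,0,0,0.01],[0,0,0,0,0,0,0.01],[0,0,0,0,0,0,0.03],[0,0,0,0,0,0,0.045],[0,0,0,0,0,0,0.05]]'
python3 -m pendant '[[0,0,-0.01,0,0,0,0.06],[0,0,-0.03,0,0,0,0.093],[0,0,-0.05,0,0,0,0.093],[0,0,-0.05,0,0,0,0.093],[-0.015,0,-0.02,0,0,0,0.093],[-0.015,0,0,0,0,0,0.093],[-0.03,0,0,0,0,0,0.093],[0,0,0,0,0,0,0.093]]'
python3 - <<'E'
from h import *
d=grab('wrist','w4.png');cv2.imwrite('pics/w4.png',d['pixels'][:300,150:550])
E
```

```text
time_s: 8.3
tcp_pos: [0.4634, -0.2635, 0.0448]
tool_rot: [[1.0, -0.0, 0.001], [-0.0, -1.0, -0.001], [0.001, 0.001, -1.0]]
force: [0.2, -0.0, -0.9]
grip_width: 0.0268
finger_force: 15.0
time_s: 9.3
tcp_pos: [0.4631, -0.2631, 0.0317]
tool_rot: [[1.0, -0.0, 0.0], [-0.0, -1.0, -0.0], [0.0, 0.0, -1.0]]
force: [-0.6, 1.3, 0.4]
grip_width: 0.0455
finger_force: 0.0
time_s: 10.3
tcp_pos: [0.4009, -0.2622, 0.1905]
tool_rot: [[1.0, -0.002, -0.002], [-0.002, -1.0, 0.002], [-0.002, -0.002, -1.0]]
force: [1.1, 0.2, -0.1]
grip_width: 0.0929
finger_force: 0.0
```

View pics/w4.png

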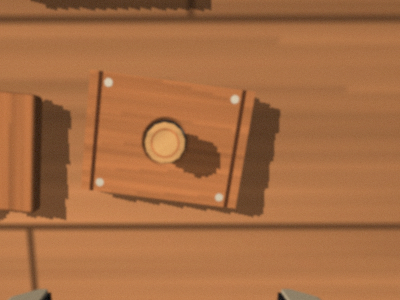

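The small bung stands upright in its hole at crop (165,142). Back to the stack for the medium one.

```bash
python3 -m pendant '[[0,-0.03,0,0,0,0,0.093],[0,-0.04,0,0,0,0,0.093],[0,-0.04,0,0,0,0,0.093],[0,-0.04,0,0,0,0,0.093],[0,-0.04,0,0,0,0,0.093],[0,-0.04,0,0,0,0,0.093],[0,-0.03,0,0,0,0,0.093],[0,-0.014,0,0,0,0,0.093]]'
python3 -m pendant '[[0,0,0,0,0,0,0.093],[0,0,0,0,0,0,0.093],[0,0,0,0,0,0,0.093],[0,0,0,0,0,0,0.093],[0,0,0,0,0,0,0.093],[0,0,0,0,0,0,0.093],[0,0,0,0,0,0,0.093],[0,0,0,0,0,0,0.093]]' 20
cat >> h.py <<'E'
def disc(d,p,r,tol=.15):
    g=cv2.medianBlur(cv2.cvtColor(d['pixels'],cv2.COLOR_BGR2GRAY),3)
    c=proj(d,p); R=np.linalg.norm(proj(d,np.array(p)+[0,r,0])-c)
    q=cv2.HoughCircles(g,cv2.HOUGH_GRADIENT_ALT,1,2,param1=80,param2=.5,minRadius=int(R*(1-tol)),maxRadius=int(R*(1+tol))+1)
    print('expect px',c.round(1),'R',R.round(1))
    for k in ([] if q is None else q.reshape(-1,q.shape[-1])):
        if np.hypot(*(k[:2]-c))<40: print(k.round(1),onz(d,k[0],k[1],p[2]).round(4))
E
python3 - <<'E'
from h import *
d=grab('wrist'); disc(d,[.475,.0115,.126],.020,.3);cv2.imwrite('pics/w5.png',cv2.resize(d['pixels'][50:250,210:430],None,fx=3,fy=3)); print(ctrl.get_state()['tcp_pos'])
E
```

```text
time_s: 11.35
tcp_pos: [0.4033, 0.0125, 0.1912]
tool_rot: [[1.0, 0.002, -0.001], [0.002, -1.0, 0.0], [-0.001, -0.0, -1.0]]
force: [-0.1, 0.2, -0.3]
grip_width: 0.0931
finger_force: 0.0
time_s: 12.35
tcp_pos: [0.4031, 0.011, 0.1917]
tool_rot: [[1.0, -0.0, 0.0], [-0.0, -1.0, -0.0], [0.0, 0.0, -1.0]]
force: [0.3, 0.3, 0.2]
grip_width: 0.0932
finger_force: 0.0
expect px [313.4 129.2] R 38.5
[310.  128.   32.1] [0.4756 0.0133 0.126 ]
[310.  128.   44.4] [0.4756 0.0133 0.126 ]
[303.  118.   37.6] [0.4806 0.0169 0.126 ]
[299.  142.   43.7] [0.4686 0.019  0.126 ]
[287.  125.   44.7] [0.4771 0.0252 0.126 ]
[309.  141.   33.3] [0.4691 0.0138 0.126 ]
[309.  141.   44.1] [0.4691 0.0138 0.126 ]
[299.  113.   43.9] [0.4831 0.0189 0.126 ]
[321.  117.   39.4] [0.4811 0.0076 0.126 ]
[306.  113.   32.5] [0.4831 0.0153 0.126 ]
[329. 126.  46.] [0.4766 0.0034 0.126 ]
[328.  139.   45.1] [0.4701 0.0039 0.126 ]
[290.  136.   44.4] [0.4716 0.0237 0.126 ]
[299.  142.   32.3] [0.4686 0.019  0.126 ]
[290.  136.   31.9] [0.4716 0.0237 0.126 ]
[0.40310227 0.01094896 0.19166883]
```

View pics/w5.png

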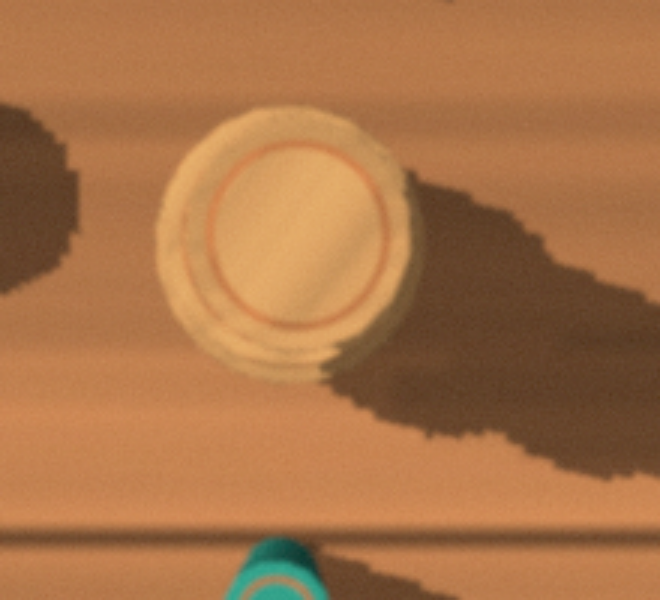

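The crop shows the medium top with its ring centred at (298,234), which is full image (309,128) and world (0.4755,0.0135). The stack is undisturbed.

```bash
python3 -m pendant '[[0.02,-0.002,0,0,0,0,0.093],[0.03,0,0,0,0,0,0.093],[0.022,0,0.02,0,0,0,0.093],[0,0,0.03,0,0,0,0.093],[0,0,0.02,0,0,0,0.093],[0,0,0.012,0,0,0,0.093],[0,0,0.007,0,0,0,0.07],[0,0,0,0,0,0,0.06]]'
python3 -m pendant '[[0,0,0,0,0,0,0.05],[0,0,0,0,0,0,0.045],[0,0,0,0,0,0,0.04],[0,0,0,0,0,0,0.036],[0,0,0,0,0,0,0.03],[0,0,0,0,0,0,0.025],[0,0,0,0,0,0,0.02],[0,0,0,0,0,0,0.02]]'
```

```text
time_s: 13.4
tcp_pos: [0.4752, 0.0129, 0.1027]
tool_rot: [[1.0, -0.0, 0.0], [-0.0, -1.0, -0.0], [0.0, 0.0, -1.0]]
force: [1.2, -0.4, 0.7]
grip_width: 0.0778
finger_force: 0.0
time_s: 14.4
tcp_pos: [0.4753, 0.0129, 0.1028]
tool_rot: [[1.0, -0.0, 0.0], [-0.0, -1.0, -0.0], [0.0, 0.0, -1.0]]
force: [-0.5, 1.5, 3.2]
grip_width: 0.0382
finger_force: 20.0
```

```bash
python3 -m pendant '[[0,0,-0.01,0,0,0,0.02],[0,0,-0.02,0,0,0,0.02],[0,0,-0.03,0,0,0,0.02],[0,0,-0.03,0,0,0,0.02],[0.01,0.03,0,0,0,0,0.02],[0.015,0.04,0,0,0,0,0.02],[0.015,0.04,0,0,0,0,0.02],[0.015,0.04,0,0,0,0,0.02]]'
python3 -m pendant '[[0.015,0.04,0,0,0,0,0.02],[0.008,0.025,0,0,0,0,0.02],[0,0.01,0,0,0,0,0.02],[0,0,0,0,0,0,0.02],[0,0,0,0,0,0,0.02],[0,0,0,0,0,0,0.02],[0,0,0,0,0,0,0.02],[0,0,0,0,0,0,0.02]]'
python3 - <<'E'
from h import *
d=grab('wrist','w6.png'); hole(d,[.6158,-.2116,.026],.022); print(ctrl.get_state()['tcp_pos'])
E
```

```text
time_s: 15.4
tcp_pos: [0.5303, -0.1383, 0.1931]
tool_rot: [[1.0, -0.0, 0.0], [-0.0, -1.0, -0.0], [0.0, 0.0, -1.0]]
force: [0.2, 0.7, 0.2]
grip_width: 0.0386
finger_force: 20.0
time_s: 16.4
tcp_pos: [0.5531, -0.2117, 0.1928]
tool_rot: [[1.0, 0.0, 0.0], [0.0, -1.0, -0.0], [0.0, 0.0, -1.0]]
force: [-0.1, -0.7, -1.0]
grip_width: 0.0386
finger_force: 20.0
px [313.  142.6] axes [54.6 56.3] mouth [ 0.6152 -0.2108  0.026 ] floor [ 0.6148 -0.2108  0.012 ] mid [ 0.615  -0.2108  0.019 ]
[ 0.55310426 -0.21182286  0.19273403]
```

View pics/w6.png

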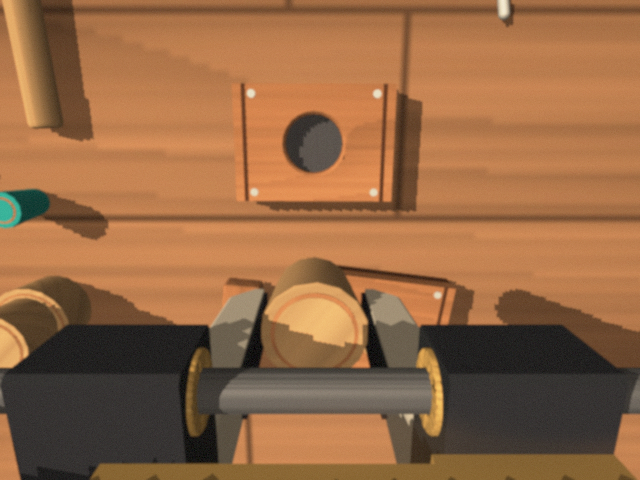

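Hole C is at (313,143), and the held medium bung's top at (315,332) sits central in the fingers. I place it now.

```bash
python3 -m pendant '[[0.02,0,0.02,0,0,0,0.02],[0.02,-0.0005,0.03,0,0,0,0.02],[0.0215,0,0.03,0,0,0,0.02],[0,0,0.03,0,0,0,0.02],[0,0,0.015,0,0,0,0.02],[0,0,0.01,0,0,0,0.02],[0,0,0.01,0,0,0,0.02],[0,0,0.008,0,0,0,0.02]]'
python3 -m pendant '[[0,0,0.004,0,0,0,0.02],[0,0,0.003,0,0,0,0.02],[0,0,0.001,0,0,0,0.02],[0,0,0,0,0,0,0.02],[0,0,0,0,0,0,0.02],[0,0,0,0,0,0,0.04],[0,0,0,0,0,0,0.055],[0,0,0,0,0,0,0.06]]'
python3 -m pendant '[[0,0,-0.01,0,0,0,0.07],[0,0,-0.03,0,0,0,0.093],[0,0,-0.05,0,0,0,0.093],[0,0,-0.05,0,0,0,0.093],[-0.03,-0.02,0,0,0,0,0.093],[-0.04,-0.03,0,0,0,0,0.093],[-0.04,-0.04,0,0,0,0,0.093],[-0.04,-0.04,0,0,0,0,0.093]]'
python3 - <<'E'
from h import *
d=grab('top');cv2.imwrite('pics/t2.png',cv2.resize(d['pixels'][180:380,290:530],None,fx=3,fy=3)); print(ctrl.get_state()['tcp_pos'])
E
```

```text
time_s: 17.45
tcp_pos: [0.6149, -0.2119, 0.04]
tool_rot: [[1.0, -0.0, 0.001], [-0.0, -1.0, -0.001], [0.001, 0.001, -1.0]]
force: [0.5, 0.7, -0.3]
grip_width: 0.0384
finger_force: 20.0
time_s: 18.45
tcp_pos: [0.6146, -0.2116, 0.0317]
tool_rot: [[1.0, -0.0, 0.0], [-0.0, -1.0, -0.0], [0.0, 0.0, -1.0]]
force: [0.3, 0.6, -0.7]
grip_width: 0.0554
finger_force: 0.0
time_s: 19.45
tcp_pos: [0.4634, -0.0806, 0.1724]
tool_rot: [[1.0, -0.001, 0.001], [-0.001, -1.0, -0.0], [0.001, 0.0, -1.0]]
force: [0.3, -0.0, 0.9]
grip_width: 0.0928
finger_force: 0.0
[ 0.45685723 -0.07510389  0.1712233 ]
```

View pics/t2.png

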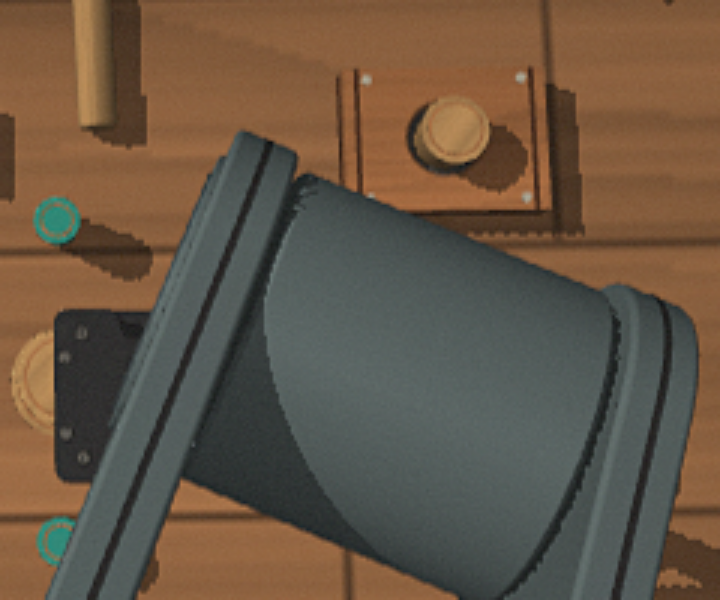

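The medium bung stands in its hole at crop (453,131), with the offset expected from parallax. I go back to look at the large bung numerically.

```bash
python3 -m pendant '[[-0.02,-0.03,0,0,0,0,0.093],[-0.02,-0.03,0,0,0,0,0.093],[-0.02,-0.03,0,0,0,0,0.093],[0,-0.005,0,0,0,0,0.093],[0,0,0,0,0,0,0.093],[0,0,0,0,0,0,0.093],[0,0,0,0,0,0,0.093],[0,0,0,0,0,0,0.093]]' 25
python3 - <<'E'
from h import *
t=dict(np.load('/tmp/top.npz')); print('medium',onz(t,290+453/3,180+131/3,.054).round(4))
d=grab('wrist'); print(ctrl.get_state()['tcp_pos'])
disc(d,[.475,.013,.084],.026,.08)
disc(d,[.475,.013,.084],.020,.15)
E
```

```text
time_s: 20.5
tcp_pos: [0.4048, 0.013, 0.1715]
tool_rot: [[1.0, -0.001, -0.0], [-0.001, -1.0, 0.0], [-0.0, -0.0, -1.0]]
force: [0.3, 0.5, 0.8]
grip_width: 0.0929
finger_force: 0.0
medium [ 0.6138 -0.2108  0.054 ]
[0.4047494  0.01306827 0.17149965]
expect px [314.2 132.3] R 45.7
[305.  130.   45.7] [0.4763 0.0182 0.084 ]
[312.  137.   45.2] [0.4724 0.0143 0.084 ]
expect px [314.2 132.3] R 35.2
[309.  132.   37.9] [0.4752 0.016  0.084 ]
[308.  143.   35.2] [0.4691 0.0166 0.084 ]
[310.  120.   35.3] [0.4817 0.0154 0.084 ]
[299. 137.  36.] [0.4724 0.0217 0.084 ]
[317.  143.   35.3] [0.4691 0.0114 0.084 ]
[295.  140.   34.9] [0.4708 0.024  0.084 ]
[323.  135.   34.9] [0.4735 0.008  0.084 ]
[316.  117.   34.9] [0.4833 0.012  0.084 ]
[293. 128.  35.] [0.4774 0.025  0.084 ]
[321.  123.   34.3] [0.4801 0.0092 0.084 ]
[298. 149.  34.] [0.4657 0.0223 0.084 ]
[296.  113.   33.3] [0.4855 0.0232 0.084 ]
[286.  131.   34.3] [0.4757 0.029  0.084 ]
```

```bash
python3 -m pendant '[[0.025,-0.0015,0,0,0,0,0.093],[0.025,0,0.01,0,0,0,0.093],[0.0205,0,0.025,0,0,0,0.093],[0,0,0.03,0,0,0,0.093],[0,0,0.02,0,0,0,0.093],[0,0,0.015,0,0,0,0.093],[0,0,0.011,0,0,0,0.093],[0,0,0,0,0,0,0.08]]'
python3 -m pendant '[[0,0,0,0,0,0,0.07],[0,0,0,0,0,0,0.06],[0,0,0,0,0,0,0.054],[0,0,0,0,0,0,0.048],[0,0,0,0,0,0,0.04],[0,0,0,0,0,0,0.035],[0,0,0,0,0,0,0.03],[0,0,0,0,0,0,0.03]]'
```

```text
time_s: 21.55
tcp_pos: [0.4746, 0.015, 0.06]
tool_rot: [[1.0, -0.0, -0.002], [-0.0, -1.0, 0.0], [-0.002, -0.0, -1.0]]
force: [-1.0, -0.3, 0.0]
grip_width: 0.0869
finger_force: 0.0
time_s: 22.55
tcp_pos: [0.4754, 0.0149, 0.061]
tool_rot: [[1.0, -0.0, 0.001], [-0.0, -1.0, -0.0], [0.001, 0.0, -1.0]]
force: [-1.8, 0.1, 5.9]
grip_width: 0.0502
finger_force: 25.0
```

```bash
python3 -m pendant '[[0,0,-0.01,0,0,0,0.03],[0,0,-0.02,0,0,0,0.03],[0,0,-0.03,0,0,0,0.03],[0,0,-0.03,0,0,0,0.03],[0,0,-0.03,0,0,0,0.03],[-0.01,-0.03,0,0,0,0,0.03],[-0.01,-0.04,0,0,0,0,0.03],[-0.01,-0.04,0,0,0,0,0.03]]'
python3 -m pendant '[[-0.01,-0.04,0,0,0,0,0.03],[-0.01,-0.04,0,0,0,0,0.03],[-0.01,-0.04,0,0,0,0,0.03],[-0.005,-0.025,0,0,0,0,0.03],[0,-0.0105,0,0,0,0,0.03],[0,0,0,0,0,0,0.03],[0,0,0,0,0,0,0.03],[0,0,0,0,0,0,0.03]]'
python3 - <<'E'
from h import *
d=grab('wrist','w7.png'); hole(d,[.4708,.2805,.026],.028); print(ctrl.get_state()['tcp_pos'])
E
```

```text
time_s: 23.55
tcp_pos: [0.4447, 0.1258, 0.181]
tool_rot: [[1.0, -0.001, 0.0], [-0.001, -1.0, -0.0], [0.0, 0.0, -1.0]]
force: [0.2, -0.2, -0.5]
grip_width: 0.0507
finger_force: 25.0
time_s: 24.55
tcp_pos: [0.4105, 0.2796, 0.1807]
tool_rot: [[1.0, -0.001, -0.0], [-0.001, -1.0, -0.0], [-0.0, 0.0, -1.0]]
force: [-0.2, -0.2, -0.7]
grip_width: 0.0508
finger_force: 25.0
px [312.6 145.4] axes [72.7 74.7] mouth [0.4709 0.2806 0.026 ] floor [0.4704 0.2807 0.012 ] mid [0.4707 0.2807 0.019 ]
[0.41045457 0.27965071 0.18067266]
```

View pics/w7.png

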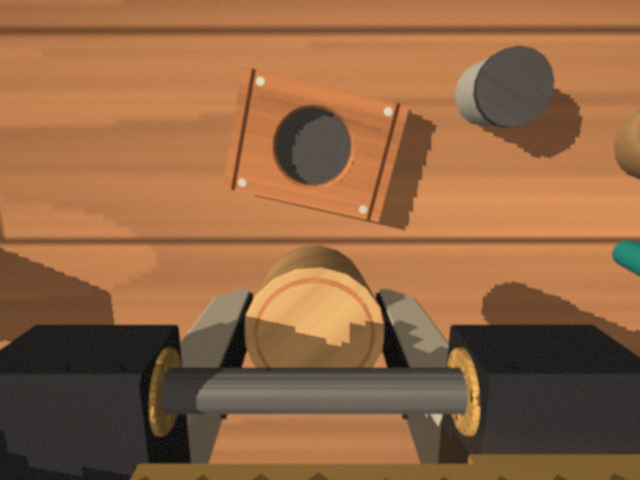

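Hole B is at (313,145) and the large bung is held centrally at (315,334). I place it.

```bash
python3 -m pendant '[[0.02,-0.0005,0.02,0,0,0,0.03],[0.02,0,0.03,0,0,0,0.03],[0.02,0,0.03,0,0,0,0.03],[0,0,0.025,0,0,0,0.03],[0,0,0.015,0,0,0,0.03],[0,0,0.01,0,0,0,0.03],[0,0,0.01,0,0,0,0.03],[0,0,0.004,0,0,0,0.03]]'
python3 -m pendant '[[0,0,0.003,0,0,0,0.03],[0,0,0.002,0,0,0,0.03],[0,0,0,0,0,0,0.03],[0,0,0,0,0,0,0.03],[0,0,0,0,0,0,0.05],[0,0,0,0,0,0,0.065],[0,0,0,0,0,0,0.07],[0,0,0,0,0,0,0.075]]'
python3 -m pendant '[[0,0,-0.01,0,0,0,0.093],[0,0,-0.03,0,0,0,0.093],[0,0,-0.04,0,0,0,0.093],[0,0,-0.04,0,0,0,0.093],[-0.015,0,0,0,0,0,0.093],[-0.02,0.01,0,0,0,0,0.093],[-0.02,0.03,0,0,0,0,0.093],[-0.01,0.04,0,0,0,0,0.093]]'
python3 - <<'E'
from h import *
d=grab('wrist'); disc(d,[.4708,.2806,.054],.026,.1)
E
python3 -m pendant '[[0,0.04,0,0,0,0,0.093],[0,0.04,0,0,0,0,0.093],[0,0.04,0,0,0,0,0.093],[0,0.04,0,0,0,0,0.093],[0,0.02,0,0,0,0,0.093],[0,0.0045,0,0,0,0,0.093],[0,0,0,0,0,0,0.093],[0,0,0,0,0,0,0.093]]' 30
python3 - <<'E'
from h import *
d=grab('wrist'); print(ctrl.get_state()['tcp_pos'])
disc(d,[.475,.0155,.042],.032,.08)
disc(d,[.475,.0155,.042],.026,.1)
cv2.imwrite('pics/w8.png',cv2.resize(d['pixels'][60:260,200:440],None,fx=3,fy=3))
E
```

```text
time_s: 25.6
tcp_pos: [0.4701, 0.281, 0.0366]
tool_rot: [[1.0, -0.0, 0.0], [-0.0, -1.0, 0.0], [0.0, -0.0, -1.0]]
force: [-0.2, 0.2, 0.3]
grip_width: 0.0501
finger_force: 25.0
time_s: 26.6
tcp_pos: [0.4702, 0.2809, 0.0317]
tool_rot: [[1.0, -0.0, 0.0], [-0.0, -1.0, 0.0], [0.0, -0.0, -1.0]]
force: [0.3, 0.8, -0.2]
grip_width: 0.0732
finger_force: 0.0
time_s: 27.6
tcp_pos: [0.4028, 0.2006, 0.1509]
tool_rot: [[1.0, 0.002, -0.002], [0.002, -1.0, -0.0], [-0.002, 0.0, -1.0]]
force: [0.5, -0.2, 0.3]
grip_width: 0.0931
finger_force: 0.0
expect px [179.  135.5] R 44.1
[187.  136.   44.4] [0.4705 0.2759 0.054 ]
[179.  132.   43.5] [0.4728 0.2805 0.054 ]
[167.  139.   44.1] [0.4688 0.2879 0.054 ]
[190. 146.  44.] [0.4648 0.2746 0.054 ]
[160.  126.   44.2] [0.4762 0.2913 0.054 ]
time_s: 28.65
tcp_pos: [0.4048, 0.0173, 0.1515]
tool_rot: [[1.0, 0.001, -0.0], [0.001, -1.0, 0.0], [-0.0, -0.0, -1.0]]
force: [0.3, 0.2, -0.7]
grip_width: 0.0931
finger_force: 0.0
[0.40493135 0.01732753 0.15156665]
expect px [317.4 132. ] R 51.8
[319. 132.  51.] [0.475  0.0145 0.042 ]
[311.  132.   50.5] [0.475  0.0195 0.042 ]
expect px [317.4 132. ] R 42.1
[317.  134.   43.5] [0.4738 0.0158 0.042 ]
```

```bash
python3 -m pendant '[[0.025,0.0015,0,0,0,0,0.093],[0.025,0,0.015,0,0,0,0.093],[0.02,0,0.03,0,0,0,0.093],[0,0,0.03,0,0,0,0.093],[0,0,0.025,0,0,0,0.093],[0,0,0.02,0,0,0,0.093],[0,0,0.0125,0,0,0,0.093],[0,0,0,0,0,0,0.085]]'
python3 -m pendant '[[0,0,0,0,0,0,0.075],[0,0,0,0,0,0,0.068],[0,0,0,0,0,0,0.062],[0,0,0,0,0,0,0.055],[0,0,0,0,0,0,0.05],[0,0,0,0,0,0,0.045],[0,0,0,0,0,0,0.045],[0,0,0,0,0,0,0.045]]'
```

```text
time_s: 29.7
tcp_pos: [0.4745, 0.0155, 0.0185]
tool_rot: [[1.0, 0.001, -0.002], [0.001, -1.0, 0.0], [-0.002, -0.0, -1.0]]
force: [-0.0, -0.1, -0.2]
grip_width: 0.0874
finger_force: 0.0
time_s: 30.7
tcp_pos: [0.4756, 0.0149, 0.0198]
tool_rot: [[1.0, -0.0, 0.001], [-0.0, -1.0, -0.0], [0.001, 0.0, -1.0]]
force: [-0.4, 0.4, 5.3]
grip_width: 0.0628
finger_force: 30.0
```

```bash
python3 -m pendant '[[0,0,-0.01,0,0,0,0.045],[0,0,-0.03,0,0,0,0.045],[0,0,-0.04,0,0,0,0.045],[0,0,-0.04,0,0,0,0.045],[0,0,-0.03,0,0,0,0.045],[0.015,-0.025,0,0,0,0,0.045],[0.02,-0.035,0,0,0,0,0.045],[0.02,-0.035,0,0,0,0,0.045]]'
python3 -m pendant '[[0.02,-0.035,0,0,0,0,0.045],[0.02,-0.035,0,0,0,0,0.045],[0.012,-0.016,0,0,0,0,0.045],[0,0,0,0,0,0,0.045],[0,0,0,0,0,0,0.045],[0,0,0,0,0,0,0.045],[0,0,0,0,0,0,0.045],[0,0,0,0,0,0,0.045]]'
python3 - <<'E'
from h import *
d=grab('wrist','w9.png'); hole(d,[.6437,.196,.026],.034); print(ctrl.get_state()['tcp_pos'])
E
```

```text
time_s: 31.7
tcp_pos: [0.5305, 0.1107, 0.1698]
tool_rot: [[1.0, -0.001, 0.0], [-0.001, -1.0, -0.0], [0.0, 0.0, -1.0]]
force: [0.8, 0.5, -0.5]
grip_width: 0.0626
finger_force: 30.0
time_s: 32.7
tcp_pos: [0.5821, 0.1955, 0.1694]
tool_rot: [[1.0, -0.001, 0.0], [-0.001, -1.0, -0.0], [0.0, 0.0, -1.0]]
force: [0.7, -0.3, 0.2]
grip_width: 0.0627
finger_force: 30.0
px [312.7 143.9] axes [91.6 94.3] mouth [0.6441 0.1965 0.026 ] floor [0.6436 0.1965 0.012 ] mid [0.6438 0.1965 0.019 ]
[0.58207948 0.19559781 0.16931634]
```

View pics/w9.png

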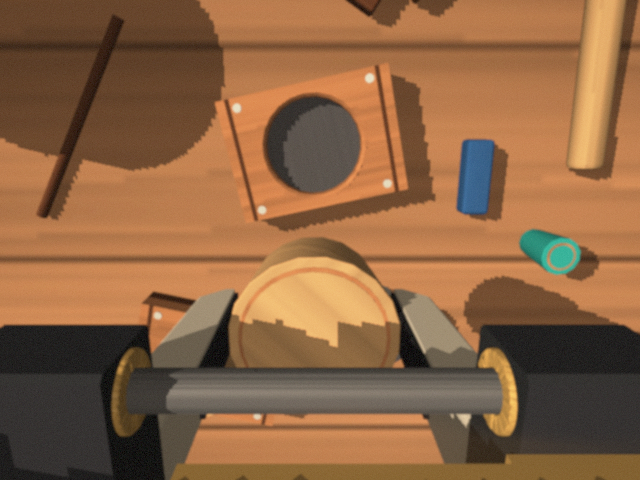

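Hole A is at (313,144); the huge bung is held centrally at about (315,335). I place it.

```bash
python3 -m pendant '[[0.02,-0.0005,0.015,0,0,0,0.045],[0.02,0,0.025,0,0,0,0.045],[0.022,0,0.03,0,0,0,0.045],[0,0,0.025,0,0,0,0.045],[0,0,0.015,0,0,0,0.045],[0,0,0.01,0,0,0,0.045],[0,0,0.01,0,0,0,0.045],[0,0,0.003,0,0,0,0.045]]'
python3 -m pendant '[[0,0,0.003,0,0,0,0.045],[0,0,0.001,0,0,0,0.045],[0,0,0,0,0,0,0.045],[0,0,0,0,0,0,0.045],[0,0,0,0,0,0,0.06],[0,0,0,0,0,0,0.075],[0,0,0,0,0,0,0.085],[0,0,0,0,0,0,0.09]]'
python3 -m pendant '[[0,0,0,0,0,0,0.093],[0,0,-0.01,0,0,0,0.093],[0,0,-0.03,0,0,0,0.093],[0,0,-0.05,0,0,0,0.093],[0,0,-0.05,0,0,0,0.093],[-0.03,0.02,0,0,0,0,0.093],[-0.04,0.03,0,0,0,0,0.093],[-0.04,0.04,0,0,0,0,0.093]]'
python3 -m pendant '[[-0.04,0.04,0,0,0,0,0.093],[-0.04,0.04,0,0,0,0,0.093],[-0.02,0.04,0,0,0,0,0.093],[-0.01,0.02,0,0,0,0,0.093],[0,0.01,0,0,0,0,0.093],[0,0,0,0,0,0,0.093],[0,0,0,0,0,0,0.093],[0,0,0,0,0,0,0.093]]'
python3 - <<'E'
from h import *
s=grab('scene'); t=grab('top')
cv2.imwrite('pics/final.png',np.vstack([np.hstack([cv2.resize(s['pixels'][140:420,200:560],(450,350)),cv2.resize(t['pixels'][80:360,120:400],(350,350))]),np.hstack([cv2.resize(t['pixels'][180:350,400:570],(250,250)),cv2.resize(s['pixels'][300:420,300:560],(550,250))])]))
for p in([.465,-.2625],[.6155,-.211],[.4708,.2806],[.644,.1965]): print(proj(t,p+[.054]).round(0),proj(s,p+[.054]).round(0))
E
```

```text
time_s: 33.75
tcp_pos: [0.644, 0.1965, 0.0361]
tool_rot: [[1.0, -0.0, -0.0], [-0.0, -1.0, -0.0], [-0.0, 0.0, -1.0]]
force: [-0.1, 1.1, -0.5]
grip_width: 0.0626
finger_force: 30.0
time_s: 34.75
tcp_pos: [0.6442, 0.1964, 0.0323]
tool_rot: [[1.0, -0.0, 0.0], [-0.0, -1.0, 0.0], [0.0, -0.0, -1.0]]
force: [-0.8, 0.8, 1.0]
grip_width: 0.0871
finger_force: 0.0
time_s: 35.75
tcp_pos: [0.5332, 0.1061, 0.1731]
tool_rot: [[1.0, 0.001, 0.002], [0.001, -1.0, -0.0], [0.002, 0.0, -1.0]]
force: [0.5, 0.2, 0.3]
grip_width: 0.093
finger_force: 0.0
time_s: 36.75
tcp_pos: [0.4243, -0.0428, 0.1721]
tool_rot: [[1.0, 0.001, -0.0], [0.001, -1.0, 0.0], [-0.0, -0.0, -1.0]]
force: [-0.6, 0.1, -0.2]
grip_width: 0.0929
finger_force: 0.0
[476. 310.] [289. 167.]
[441. 223.] [245. 212.]
[157. 311.] [490. 337.]
[208. 211.] [376. 364.]
```

View pics/final.png

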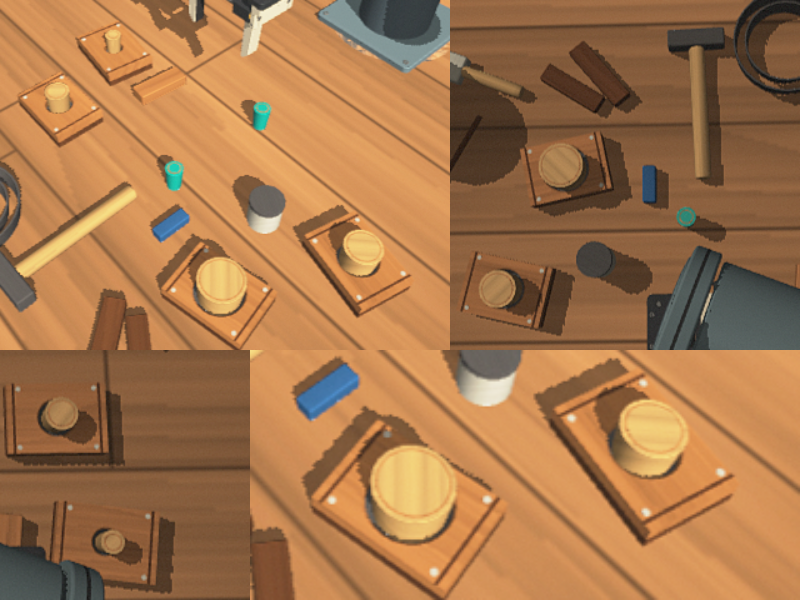

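All four bungs stand upright in their holes, at composite pixels (113,40), (57,97), (361,250) and (221,284). The hammer, tin and look-alikes have not moved.

```bash
python3 -c "
from workcell import workorder
print(workorder.close_job())"
```

```text
the job is handed in; nothing more can be done
None
```

The job is handed in: the final pictures show all four bungs upright and released in their matching holes, smallest to largest, with the hammer and rivet tin still in place.

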